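Pin the vessel cradle's padded slide

TASK

Lock the padded slide of the vessel cradle: take the brass-headed pin out of the wooden block and pass it down through the top ear of the yoke, the eye in the slide's blade and the bottom ear, working the slide gently by its blue handle until the eye lines up. Leave the pin fully home with its head down on the top ear, do not shove the vessel, and leave the other things where they are.

Things in the scene. Friction and masses are not known exactly. Their poses are not given: they have to be found in the camera images.
- yoke_hole (a point): Centre of the upper hole's mouth, on the top face of the steel yoke's top ear (56 x 36 mm), 72 mm above the table. z up along the hole; +y is the slide's travel towards the vessel, its handle is on the -y side. Below: top ear 16 mm thick, 14 mm slot with the blade in it, bottom ear 12 mm thick. Hole 13.2 mm wide (bottom one square), blade's round eye 13.4 mm (edges barely broken).
- handle (a point): Middle of the slide's blue upright handle, 32 mm (x) by 16 mm (y, along the travel), 54 to 116 mm above the table; this point at 85 mm. Slides along y only, needs about 3 N, stays put. At line-up it is 110 mm on the -y side of the yoke hole, give or take 4 mm: the blade is clamped to the handle at a setting that is not measured and differs each time, so line-up must be felt.
- pin_head (a point): Centre of the head of the pin to use: brass-coloured, round, 24 mm in diameter, 36 mm tall; z up along the pin. Steel shank 12 mm in diameter, 50 mm long, last 4 mm tapered to 6 mm: the head's underside is 18 mm and the tip 68 mm below this point. About 90 g, varies. Starts upright in either socket of the wooden block, the head's underside 10 mm above the block.
- pin_block: Wooden block 60 x 130 x 45 mm, fixed, origin at the centre of its underside; two sockets 60 mm apart along its y axis, 40 mm deep.
- spare_pin: The other pin in the block, not to be used: black head 20 mm in diameter and 20 mm tall, shank 8 mm. Origin at its tip; its top is 66 mm higher.
- vessel: Clay-coloured vessel standing on the cradle, 134 mm in diameter, 165 mm tall, top 175 mm above the table, 2.2 kg; its axis is 145 mm on the +y side of the yoke hole. Origin at its foot.
- jar_a: Glass jar with white lid, 72 mm in diameter, 105 mm tall, a bystander.
- figurine: Small clay figurine, 48 mm wide, 95 mm tall, a bystander.
- slide: Slide: blue handle, 10 mm thick blade (top 18 mm below the yoke hole's mouth, solid under it except at the eye), white pad. The eye, hidden in the slot, starts 12 to 34 mm short (-y) of the hole. The origin is on the cradle's origin when the handle is at nominal line-up. Lined up, the pad is 8 mm short of the vessel; travel goes 16 mm past nominal, shoving the vessel.
- pin: The pin to use (see pin_head); origin at its tip, z up along it. It may lean a few degrees in the fingers; entered aslant, or let go before it rests on the blade, it wedges in the ear.
- cradle: Grey base plate 10 mm thick carrying the yoke, fixed to the table; origin on the table right under the yoke hole, axes as yoke_hole. It spans 170 mm in x and from -170 to +230 mm in y. A pin stood in the top ear rests on the blade, stays standing when let go (leaning a few degrees), and drops by itself some 32 mm once the eye comes under it; it then blocks the slide.
There are look-alikes about, which are no part of the job. Leave any green or orange look-alike of the pin_block alone.

How it is judged:
By the outcome, as a careful person would: the job done as asked, in the order asked, and still so for the second after the job is handed in, with the robot touching nothing.
It also fails if it takes over 64 s, if anything falls off the work surface, if the arm or the gripper's body presses on something with over 40 N, if the wrist force passes 120 N, or if a joint passes its speed limit or range.

ROBOT

A 6-joint arm with a two-finger parallel gripper is mounted at the origin on the work surface. World frame = base frame: x ahead of the robot, y to its left, z up, the work surface at z = 0. Lengths are in mm, angles in rad, forces in N, time in s.
With the tool pointing down it reaches from about 400 to 925 mm from the base axis. Payload 12.5 kg.
Tool frame: the origin (TCP) lies midway between the tips of the shut fingers; the grasp point (between the pads) lies 19 mm behind it; x points along the fingers, y is the direction in which the jaws open and shut, and the axes are right-handed (so a half turn about x gives the same grasp; the last joint's range is limited). The gripper opens to 95 mm and grips with 3 to 60 N. Pads are 20 mm wide; open, the fingers measure 119 mm over their backs; the gripper's body (75 mm by 180 mm) begins 59 mm behind the grasp point.
Start: joints at [-1.301, 0.491, 1.559, -0, 1.092, -0.106], TCP at [229.409, -581.393, 214.661] pointing down, gripper open.
Joint ranges: [-3.1, 3.1], [-0.84, 2.19], [0.05, 2.79], [-1.13, 4.28], [0.06, 2.93], [-2.69, 2.69]. Speed limits (rad/s): [2.22, 2.22, 2.79, 3.14, 3.14, 3.14].

INTERFACE

Orientations are given as [roll, pitch, yaw] about the fixed x, y, z axes, in that order (R = Rz(yaw) Ry(pitch) Rx(roll)).
In Python, from cell import sensors, read_camera, get_calibration, order gives the robot as it stands. The module is installed in compiled form; this text tells all that it offers.
- The arm moves only by the tool servo_tool, never from a script. Its argument "steps" is text: rows parted by semicolons, each of 7 numbers parted by spaces: the shift along the tool's x, y, z in mm, then the turn, a rotation vector about the tool's x, y, z in rad, then the finger opening in mm, from 0 to 95.1. A call has exactly 8 rows; each row shifts and turns the pose as measured when the row begins, along the tool's axes as they then stand; what a row does not reach is not made up. A row lasts 1/10 s, in which the tool goes at most 50 mm and 8.59 degrees, less where a joint would pass 70% of its speed; a pose out of reach is approached as far as the arm can. A call is refused whole if a number of a shift passes 50 or a number of a turn 0.15, either way. A call with a gripper value outside its range is refused whole. The fingers move at their own pace and stop on an object; the grip force is fixed at half the most. Time passes only in rows, so rows that do not move let the fingers close, or fill a call up. It gives the time, the measured TCP pose, the force and the opening at its end, in the units of the state.
- sensors.state(): the state, without advancing time (a new reading comes with each control period).
- read_camera(name): name is "scene" or "top"; returns (picture, depth): 420x560x3 uint8, blue, green, red; 420x560 float32, mm along the optical axis (not along the pixel's ray), 0 where there is no reading.
- get_calibration(name): a dict with "mtx" (3x3 intrinsics, pixels), "distortion" ([k1, k2, p1, p2, k3] as OpenCV has them; the pictures are not rectified), "R" (3x3) and "t" (3): a world point X has camera coordinates R X + t. Camera axes: x right, y down, z forward; pixel columns grow to the right and rows downward; lengths in mm; the calibration is good to about 2 mm. A picture is of the moment at which its call begins. get_calibration takes no time and is no camera call.
- order.job_done(): hands the job in, once; it reports no verdict.
The state is a dict: "t": time; "joints": joint angles; "qvel": joint speeds; "tau": joint torques, N m; "eef_pos": TCP position; "tcp_rot": TCP orientation; "ft_force": force on the tool from outside, world axes, zero at the start; "moment": the same for the moment, N m; "opening": opening from 0.0 (shut) to 1.0 (fully open).
Only numpy, scipy, OpenCV 4.12 (cv2) and the standard library are available. Lean on these libraries where they do the work, as an engineer would, in place of code of your own. Each camera call takes 0.05 s, during which the arm holds its last target.

## Working session

There is one attempt and no reset: what is moved stays moved. The work goes in short steps, Python scripts to look and compute and a tool call to move; the robot and the scene stay as the last step left them, time stands still between calls to the robot, and variables do not carry over. Pictures are saved under pics/ and viewed, and the job is handed in when it is done.

Besides the shell and the picture viewer there is one more tool, called after ">>>" by a JSON object that holds its "method" and its "body", one argument or row to a line. servo_tool: Moves the arm, as the interface text tells. Its arguments: {"type":"object","properties":{"steps":{"type":"string"}},"required":["steps"]}

```bash
mkdir -p pics; ls
python3 - <<'E'
from cell import sensors, read_camera, get_calibration
import cv2,numpy as np
print(sensors.state())
for n in("scene","top"):
    p,d=read_camera(n); cv2.imwrite(f"pics/{n}0.png",p); np.save(f"pics/{n}0.npy",d)
    print(get_calibration(n))
E
```

```text
pics
{'t': 0.0, 'joints': array([-1.30059172e+00,  4.91536758e-01,  1.55948877e+00, -4.40657748e-05,
        1.09172391e+00, -1.05602452e-01]), 'qvel': array([ 0.00128008, -0.00168598,  0.00018228, -0.00046836,  0.00083536,
        0.00072249]), 'tau': array([-4.65625690e-04, -6.12635493e+01, -2.58184254e+01,  6.92891073e-02,
        4.81503177e-02, -6.86190833e-05]), 'eef_pos': array([ 229.32648251, -581.11528213,  214.06238402]), 'tcp_rot': array([-1.64262718,  1.56963888,  1.87479287]), 'ft_force': array([-0.27162138, -0.28974849, -0.49098202]), 'moment': array([ 0.03121744, -0.01747218, -0.00882814]), 'opening': 0.9997598418451676}
{'mtx': array([[458.76377284,   0.        , 274.01780863],
       [  0.        , 458.76377284, 209.06772287],
       [  0.        ,   0.        ,   1.        ]]), 'distortion': array([-0.07491491,  0.        ,  0.        ,  0.        ,  0.        ]), 'R': array([[ 0.69709615,  0.71695498, -0.0057012 ],
       [ 0.53122002, -0.52181353, -0.6674698 ],
       [-0.48152076,  0.46226204, -0.74461504]]), 't': array([-338.79637186, -174.13909168, 1378.25853301])}
{'mtx': array([[520.79871544,   0.        , 277.86432443],
       [  0.        , 520.79871544, 205.21686669],
       [  0.        ,   0.        ,   1.        ]]), 'distortion': array([-0.17130657,  0.        ,  0.        ,  0.        ,  0.        ]), 'R': array([[-0.02708787, -0.99956523, -0.01164501],
       [-0.99512373,  0.0280691 , -0.09455622],
       [ 0.09484197,  0.0090269 , -0.99545141]]), 't': array([  62.56741944,  467.91019975, 1614.24829505])}
```

View pics/scene0.png

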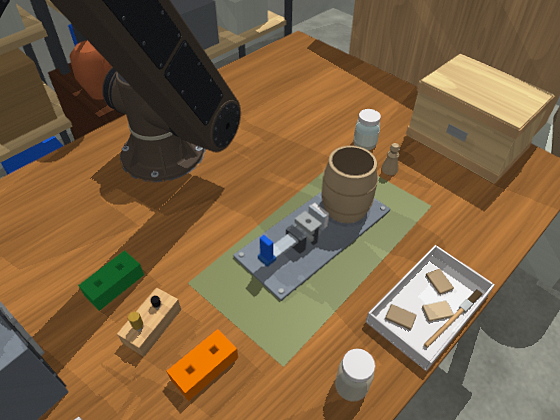

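View pics/top0.png

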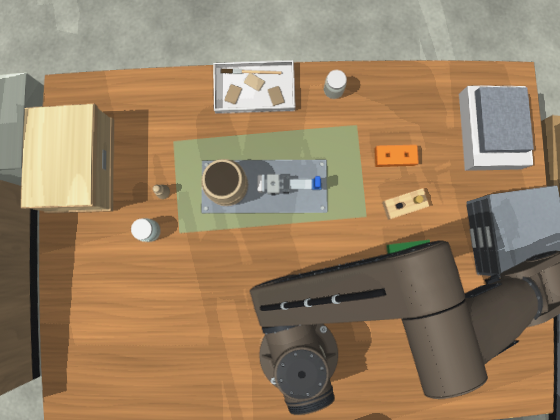

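Candidates for the pin: brass head at scene (135,320) / top (421,199), and black spare at scene (155,301) / top (399,205). The look-alike blocks are green at scene (112,280) and orange at scene (202,365), both with empty sockets. The brass head in the wooden block is the one I want; I'll check it in a crop and measure.

```bash
cat > h.py <<'E'
import cv2,numpy as np
from cell import sensors, read_camera, get_calibration
def cloud(n,d):
    c=get_calibration(n);K=c["mtx"];h,w=d.shape
    u,v=np.meshgrid(np.arange(w),np.arange(h))
    q=cv2.undistortPoints(np.stack([u,v],-1).reshape(-1,1,2).astype(float),K,c["distortion"]).reshape(h,w,2)
    P=np.dstack([q*d[...,None],d])
    return (P-np.array(c["t"]))@np.array(c["R"])   # R^T (P-t)
def proj(n,X):
    c=get_calibration(n)
    return cv2.projectPoints(np.array(X,float).reshape(-1,1,3),cv2.Rodrigues(c["R"])[0],c["t"],c["mtx"],c["distortion"])[0].reshape(-1,2)
E
python3 - <<'E'
from h import *
W={n:cloud(n,np.load(f"pics/{n}0.npy")) for n in("scene","top")}
I={n:cv2.imread(f"pics/{n}0.png") for n in W}
a=cv2.resize(I["scene"][280:360,110:210],None,fx=4,fy=4,interpolation=cv2.INTER_CUBIC)
b=cv2.resize(I["top"][150:220,250:440],None,fx=4,fy=4,interpolation=cv2.INTER_CUBIC)
c=cv2.resize(I["scene"][190:300,225:345],None,fx=5,fy=5,interpolation=cv2.INTER_CUBIC)
cv2.imwrite("pics/a.png",a);cv2.imwrite("pics/b.png",b);cv2.imwrite("pics/c.png",c)
def show(n,pts):
    for p in pts: print(n,p,W[n][p[1],p[0]].round(1))
show("top",[(421,199),(420,197),(399,205),(317,183),(273,184),(300,184),(222,160),(385,212),(407,203)])
show("scene",[(134,316),(156,300),(266,240),(309,221),(300,222),(285,247)])
E
```

```text
top (421, 199) [ 469.7 -387.3   90.9]
top (420, 197) [ 475.8 -384.3   91.7]
top (399, 205) [ 455.3 -323.3   68. ]
top (317, 183) [524.5 -69.9 109.8]
top (273, 184) [533.   62.6  52.6]
top (300, 184) [530.7 -21.   52.1]
top (222, 160) [589.6 205.3 179.7]
top (385, 212) [ 440.5 -293.    -4.1]
top (407, 203) [ 462.5 -353.2   49.2]
scene (134, 316) [ 473.4 -378.    90.6]
scene (156, 300) [ 460.7 -320.6   70.3]
scene (266, 240) [533.9 -70.1 117.6]
scene (309, 221) [532.1  73.8  61.6]
scene (300, 222) [525.   49.1  72.4]
scene (285, 247) [541.9 -18.1  51.9]
```

View pics/a.png

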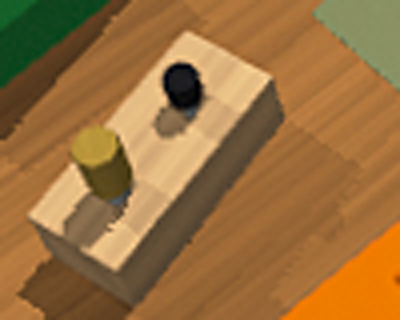

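View pics/b.png

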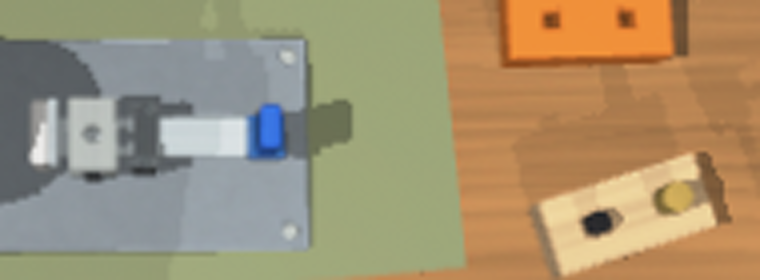

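View pics/c.png

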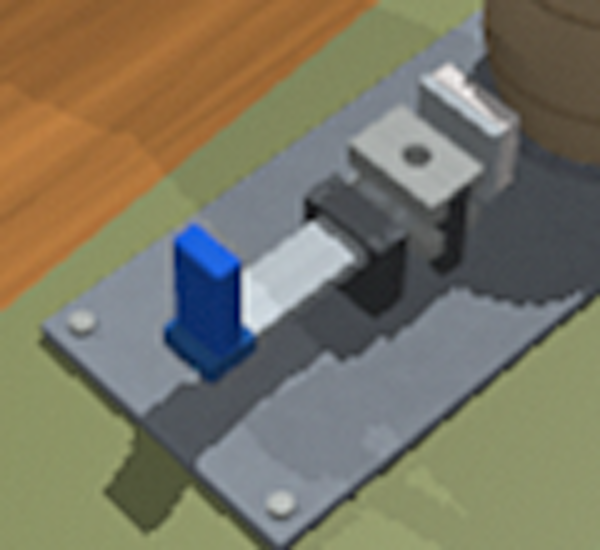

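The crop confirms it: the brass pin is in the near socket and the black spare in the far one, both in the wooden block. The handle and yoke hole also show clearly. Next I'll refine the positions.

```bash
cat >> h.py <<'E'
def ray(n,uv,z):
    c=get_calibration(n);q=cv2.undistortPoints(np.array(uv,float).reshape(-1,1,2),c["mtx"],c["distortion"]).reshape(-1,2)
    R=np.array(c["R"]);o=-R.T@c["t"]; d=np.c_[q,np.ones(len(q))]@R
    return o+d*((z-o[2])/d[:,2])[:,None]
E
python3 - <<'E'
from h import *
from scipy.spatial.transform import Rotation as Ro
s=sensors.state();print(Ro.from_euler('xyz',s['tcp_rot']).as_matrix().round(3))
W={n:cloud(n,np.load(f"pics/{n}0.npy")) for n in("scene","top")}
I={n:cv2.imread(f"pics/{n}0.png") for n in W}
def seg(n,lo,hi,zlo,zhi,name):
    w=W[n];m=((w>np.array([*lo,zlo]))&(w<np.array([*hi,zhi]))).all(-1)
    p=w[m]; 
    if len(p)<3: print(n,name,len(p));return
    uv=np.argwhere(m)[:,::-1]
    r=cv2.minAreaRect(p[:,:2].astype(np.float32))
    print(n,name,len(p),"mean",p.mean(0).round(1),"uv",uv.mean(0).round(1),"rect",np.round(r[0],1),np.round(r[1],1),round(r[2],1))
for n in W:
    seg(n,(440,-420),(510,-350),86,96,"brass")
    seg(n,(430,-350),(490,-290),62,76,"black")
    seg(n,(400,-440),(520,-260),40,50,"block")
    seg(n,(480,20),(580,100),68,77,"ear")
    seg(n,(490,-100),(570,-40),108,125,"handle")
    seg(n,(400,-150),(660,20),7,14,"plate")
print("hole", ray("top",[(273-.1,183.1)],72),ray("scene",[(308.3,220.9)],72))
# brass by colour
for n,bx in (("top",(405,185,440,215)),("scene",(120,305,150,335))):
    im=I[n][bx[1]:bx[3],bx[0]:bx[2]];h=cv2.cvtColor(im,cv2.COLOR_BGR2HSV)
    m=cv2.inRange(h,(18,120,60),(35,255,255));uv=np.argwhere(m)[:,::-1]+bx[:2];print(n,len(uv),uv.mean(0),uv.min(0),uv.max(0))
E
```

```text
[[-0.     0.367 -0.93 ]
 [ 0.001 -0.93  -0.367]
 [-1.    -0.001 -0.   ]]
scene brass 114 mean [ 473.9 -379.6   90.9] uv [133.4 316.6] rect [ 473.1 -379. ] [22.3 24.6] 60.3
scene black 70 mean [ 458.6 -322.5   68.9] uv [154.8 300.2] rect [ 457.9 -322.5] [17.1 17.6] 34.7
scene block 1330 mean [ 469.4 -352.4   44.7] uv [148.2 318.3] rect [ 464.6 -350.4] [ 63.7 132. ] 15.1
scene ear 302 mean [536.4  68.2  71.3] uv [308.9 220.6] rect [535.7  72.1] [56.6 53.9] 2.1
scene handle 101 mean [534.6 -70.  114.2] uv [266.3 241.2] rect [533.7 -69.2] [17.2 31.8] 82.7
scene plate 2191 mean [547.2 -49.1  10.1] uv [277.3 266.6] rect [533.2 -41.9] [125.1 168.8] 89.1
top brass 30 mean [ 471.4 -380.    91.7] uv [418.7 198.5] rect [ 470.4 -380.7] [19.3 19.4] 61.5
top black 35 mean [ 453.5 -322.7   69.4] uv [398.9 205.5] rect [ 453.4 -323.3] [19.3 16.3] 80.7
top block 572 mean [ 461.6 -350.3   45.1] uv [405.8 203.5] rect [ 462.  -352.1] [ 60.6 132.6] 16.1
top ear 157 mean [530.4  63.4  72.5] uv [272.6 184. ] rect [531.1  59.9] [72.8 57.5] 79.8
top handle 55 mean [529.7 -69.7 115.9] uv [317. 181.] rect [529.9 -69.7] [12.6 31.9] 88.2
top plate 1217 mean [530.1 -48.9  10.2] uv [308.4 185.8] rect [530.2 -65. ] [169.8 256.3] 90.0
hole [[533.15880783  62.51037571  72.        ]] [[536.37308497  65.98477838  72.        ]]
top 55 [418. 199.] [414 196] [422 202]
scene 198 [135.21717172 319.92424242] [128 311] [143 329]
```

```bash
cat >> h.py <<'E'
from scipy.spatial.transform import Rotation as Ro
def plan(target,yaw=None,n=8,op=50,tilt=True):
    """print rows reaching world target with tool down and tool-y at angle yaw"""
    s=sensors.state();p=s['eef_pos'].copy();R=Ro.from_euler('xyz',s['tcp_rot']).as_matrix()
    y=np.array([np.cos(yaw),np.sin(yaw),0]);x=np.array([0,0,-1.]);G=np.c_[x,y,np.cross(x,y)]
    rows=[]
    for i in range(n):
        k=n-i
        d=R.T@((np.array(target)-p)/k); rv=Ro.from_matrix(R.T@G).as_rotvec()/k
        d=d.round(1);rv=rv.round(4);rows.append("%g %g %g %g %g %g %g"%(*d,*rv,op))
        p=p+R@d;R=R@Ro.from_rotvec(rv).as_matrix()
    print("; ".join(rows));print("end",p.round(1))
def st():
    s=sensors.state();R=Ro.from_euler('xyz',s['tcp_rot']).as_matrix()
    print("t",round(s['t'],2),"pos",s['eef_pos'].round(2),"x",R[:,0].round(4),"y",R[:,1].round(4),"F",s['ft_force'].round(1),"M",s['moment'].round(2),"op",round(s['opening']*95.1,1))
E
python3 -c "
from h import *
plan([472,-380,140],0.0)"
```

```text
9.3 -12.3 -37.4 -0.1494 -0.0001 0.0001 50; 9.3 -6.5 -38.9 -0.1494 -0.0001 0.0001 50; 9.3 -0.7 -39.4 -0.1494 -0.0001 0.0001 50; 9.3 5.2 -39.1 -0.1494 -0.0001 0.0001 50; 9.2 10.9 -37.8 -0.1494 -0.0001 0.0001 50; 9.3 16.5 -35.8 -0.1494 -0 0.0001 50; 9.2 21.6 -33 -0.1493 -0.0001 0.0001 50; 9.3 26.2 -29.3 -0.1494 -0 0.0001 50
end [ 472. -380.  140.]
```

>>> {"method": "servo_tool", "body": {
  "steps": "9.3 -12.3 -37.4 -0.149 0 0 50; 9.3 -6.5 -38.9 -0.149 0 0 50; 9.3 -0.7 -39.4 -0.149 0 0 50; 9.3 5.2 -39.1 -0.149 0 0 50; 9.2 10.9 -37.8 -0.149 0 0 50; 9.3 16.5 -35.8 -0.149 0 0 50; 9.2 21.6 -33 -0.149 0 0 50; 9.3 26.2 -29.3 -0.149 0 0 50"
}}

```text
t: 0.9
eef_pos: [474.6, -385.7, 141.6]
tcp_rot: [0.119, 1.545, -1.447]
ft_force: [0.3, -0.6, 0.6]
opening: 0.527
```

Run:
```python
from h import *
st();plan([472,-380,120],0.0,n=4)
for n in("scene","top"):
    p,d=read_camera(n); cv2.imwrite(f"pics/{n}1.png",p); np.save(f"pics/{n}1.npy",d)
s=sensors.state()
for n in("scene","top"): print(n,proj(n,[s['eef_pos'],[472,-380,91]]))
a=cv2.imread("pics/scene1.png")[230:360,70:210];b=cv2.imread("pics/top1.png")[140:260,360:480]
cv2.imwrite("pics/d.png",np.hstack([cv2.resize(a,(420,390),interpolation=2),cv2.resize(b,(390,390),interpolation=2)])[:, :800])
```

```text
t 0.9 pos [ 474.58 -385.68  141.61] x [ 0.0031 -0.0251 -0.9997] y [1.     0.0056 0.003 ] F [ 0.3 -0.6  0.6] M [-0.07 -0.12  0.04] op 50.1
5.4 -0.7 -1.6 0.0014 0.0063 -0.0008 50; 5.4 -0.6 -1.5 0.0014 0.0063 -0.0008 50; 5.4 -0.7 -1.5 0.0014 0.0063 -0.0007 50; 5.3 -0.6 -1.4 0.0014 0.0062 -0.0008 50
end [ 472. -380.  120.]
scene [[126.09413564 305.81393881]
 [132.73623362 316.07810399]]
top [[423.99787207 195.15079999]
 [418.64278856 198.29908426]]
```

View pics/d.png

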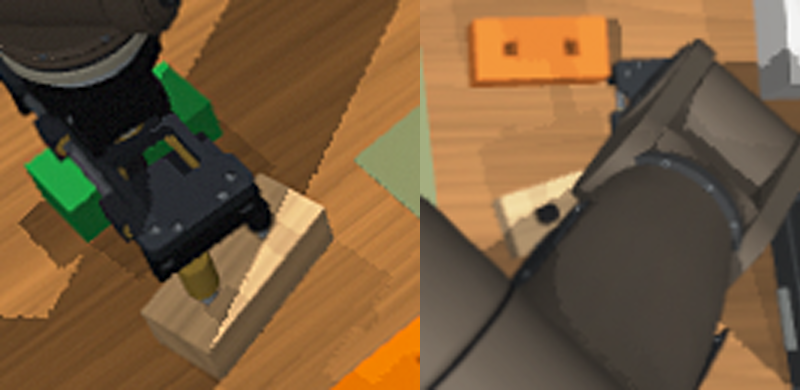

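The open fingers straddle the brass head, which is at about (200,275) in the left crop. The spare at (547,213) in the right crop is clear of them.

```bash
python3 -c "
from h import *
plan([472,-380,66],0.0,n=8)"
```

```text
9.3 -0.5 -0.7 0.001 0.0029 -0.0002 50; 9.3 -0.5 -0.6 0.001 0.0029 -0.0003 50; 9.3 -0.5 -0.6 0.001 0.0029 -0.0002 50; 9.3 -0.5 -0.6 0.001 0.0029 -0.0003 50; 9.3 -0.5 -0.5 0.0011 0.0029 -0.0002 50; 9.3 -0.5 -0.5 0.001 0.0029 -0.0003 50; 9.3 -0.5 -0.5 0.0011 0.0029 -0.0002 50; 9.4 -0.5 -0.5 0.001 0.0029 -0.0003 50
end [ 472. -380.   66.]
```

>>> {"method": "servo_tool", "body": {
  "steps": "5 -2 -2.5 0.004 0.011 0 50; 8 -2 -2.5 0.004 0.011 0 50; 12 0 0 0 0 0 50; 14 0 0 0 0 0 50; 14 0 0 0 0 0 50; 10 0 0 0 0 0 50; 6 0 0 0 0 0 50; 3 0 0 0 0 0 50"
}}

```text
t: 1.8
eef_pos: [467.1, -382.0, 62.2]
tcp_rot: [2.746, 1.569, 1.162]
ft_force: [-0.5, -0.1, 0.5]
opening: 0.524
```

Run:
```python
from h import *
st()
p,d=read_camera("scene"); st(); cv2.imwrite("pics/scene2.png",p); np.save("pics/scene2.npy",d)
cv2.imwrite("pics/e.png",cv2.resize(p[240:360,70:210],None,fx=5,fy=5,interpolation=2))
plan([472,-380,61],0.0,n=2)
```

```text
t 1.8 pos [ 467.1  -381.96   62.21] x [ 8.0e-04  1.7e-03 -1.0e+00] y [ 9.999e-01 -1.310e-02  7.000e-04] F [-0.5 -0.1  0.5] M [ 0.03 -0.07 -0.02] op 49.9
t 1.85 pos [ 467.06 -381.82   61.99] x [ 5.e-04  2.e-03 -1.e+00] y [ 9.999e-01 -1.290e-02  5.000e-04] F [-0.1  0.2 -0.2] M [ 0.01 -0.04 -0.  ] op 50.0
0.5 2.5 -0.9 -0.0065 -0.001 -0.0002 50; 0.5 2.4 -1 -0.0064 -0.001 -0.0003 50
end [ 472. -380.   61.]
```

View pics/e.png

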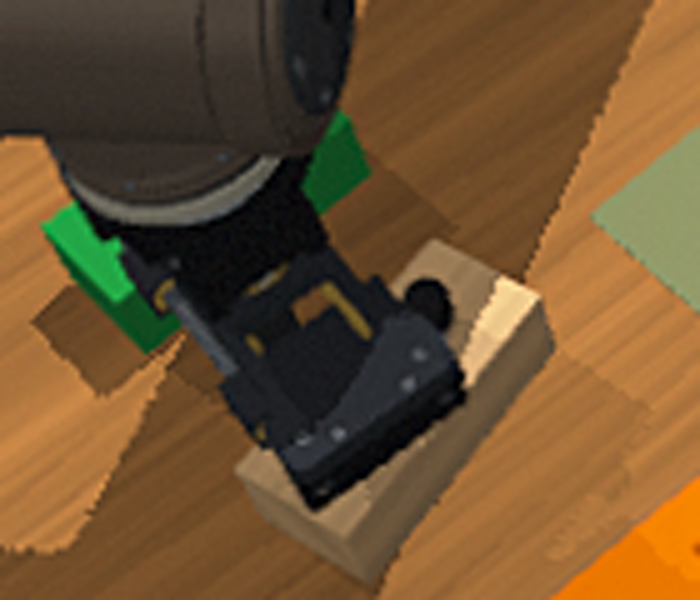

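>>> {"method": "servo_tool", "body": {
  "steps": "0 2.5 -1 -0.006 0 0 50; 0 2.5 -1 -0.006 0 0 50; 0 0 0 0 0 0 40; 0 0 0 0 0 0 30; 0 0 0 0 0 0 10; 0 0 0 0 0 0 10; 0 0 0 0 0 0 10; 0 0 0 0 0 0 10"
}}

```text
t: 2.65
eef_pos: [473.1, -380.2, 63.8]
tcp_rot: [1.548, 1.568, -0.023]
ft_force: [-0.7, -0.6, -0.4]
opening: 0.244
```

```bash
python3 -c "
from h import *
st()"
```

```text
t 2.65 pos [ 473.14 -380.17   63.75] x [ 2.3e-03 -1.0e-04 -1.0e+00] y [1.0e+00 4.0e-04 2.3e-03] F [-0.7 -0.6 -0.4] M [-0.06 -0.08  0.01] op 23.2
```

>>> {"method": "servo_tool", "body": {
  "steps": "-5 0 0 0 0 0 10; -10 0 0 0 0 0 10; -15 0 0 0 0 0 10; -20 0 0 0 0 0 10; -25 0 0 0 0 0 10; -25 0 0 0 0 0 10; -20 0 0 0 0 0 10; -10 0 0 0 0 0 10"
}}

```text
t: 3.45
eef_pos: [472.4, -379.8, 202.1]
tcp_rot: [1.82, 1.569, 0.249]
ft_force: [-0.1, -0.4, -1.0]
opening: 0.245
```

```bash
python3 -c "
from h import *
st()
p,d=read_camera('scene'); st(); cv2.imwrite('pics/scene3.png',p); np.save('pics/scene3.npy',d)
cv2.imwrite('pics/f.png',cv2.resize(p[200:350,70:220],None,fx=4,fy=4,interpolation=2))
plan([534.7,50,200],-0.015,n=14,op=10)
"
```

```text
t 3.45 pos [ 472.44 -379.75  202.12] x [ 2.2e-03  6.0e-04 -1.0e+00] y [1.0e+00 1.0e-04 2.2e-03] F [-0.1 -0.4 -1. ] M [-0.01 -0.13 -0.04] op 23.3
t 3.5 pos [ 472.75 -380.02  203.15] x [ 3.3e-03 -6.0e-04 -1.0e+00] y [1.0e+00 1.0e-04 3.3e-03] F [ 0.6 -0.3  1.1] M [-0.   -0.11 -0.01] op 23.4
0.2 4.4 -30.7 0.0011 0 -0.0002 10; 0.2 4.4 -30.7 0.0011 0 -0.0002 10; 0.2 4.4 -30.7 0.0011 0 -0.0002 10; 0.2 4.3 -30.7 0.0011 0.0001 -0.0002 10; 0.2 4.3 -30.7 0.0011 0 -0.0003 10; 0.2 4.3 -30.8 0.0011 0.0001 -0.0002 10; 0.2 4.2 -30.8 0.0011 0 -0.0003 10; 0.2 4.2 -30.7 0.0011 0.0001 -0.0002 10; 0.3 4.2 -30.8 0.0011 0 -0.0003 10; 0.2 4.1 -30.8 0.001 0.0001 -0.0002 10; 0.3 4.1 -30.8 0.0011 0 -0.0003 10; 0.2 4 -30.7 0.001 0.0001 -0.0002 10; 0.3 4 -30.8 0.0011 0 -0.0003 10; 0.2 4 -30.7 0.001 0.0001 -0.0002 10
end [534.7  50.  200. ]
```

View pics/f.png

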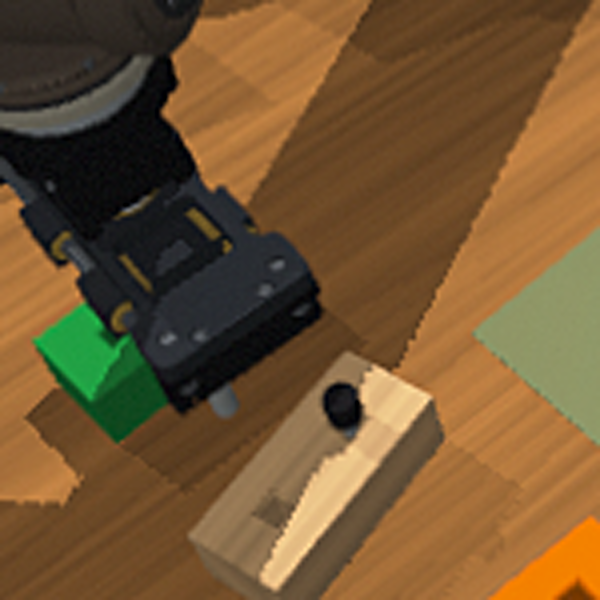

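The pin is in the gripper with its tip at about scene (127,301), the socket is empty, and the spare is still standing.

>>> {"method": "servo_tool", "body": {
  "steps": "0 3 -20 0 0 0 10; 0 6 -40 0 0 0 10; 0 6 -45 0 0 0 10; 0 6 -45 0 0 0 10; 0 6 -45 0 0 0 10; 0 6 -45 0 0 0 10; 0 6 -45 0 0 0 10; 0 6 -45 0 0 0 10"
}}

```text
t: 4.3
eef_pos: [514.7, -36.4, 197.6]
tcp_rot: [-2.208, 1.566, 2.497]
ft_force: [1.4, 0.3, -1.1]
opening: 0.247
```

```bash
python3 -c "
from h import *
st()
plan([534.7,64,200],-0.015,n=4,op=10)
"
```

```text
t 4.3 pos [514.75 -36.36 197.62] x [-0.0039  0.0029 -1.    ] y [ 1.     -0.0075 -0.0039] F [ 1.4  0.3 -1.1] M [-0.04 -0.1   0.01] op 23.4
-0.5 4.8 -25.1 0.0019 -0.0007 0.001 10; -0.6 4.7 -25.1 0.0018 -0.0007 0.001 10; -0.6 4.7 -25.2 0.0019 -0.0007 0.001 10; -0.5 4.7 -25.2 0.0018 -0.0008 0.0009 10
end [534.7  64.  200. ]
```

>>> {"method": "servo_tool", "body": {
  "steps": "0 5 -35 0 0 0 10; 0 5 -28 0 0 0 10; 0 5 -18 0.004 0 0.004 10; 0 4 -10 0.004 0 0 10; 0 0 -4 0 0 0 10; 0 0 0 0 0 0 10; 0 0 0 0 0 0 10; 0 0 0 0 0 0 10"
}}

```text
t: 5.1
eef_pos: [529.1, 70.2, 193.3]
tcp_rot: [-1.965, 1.561, 2.738]
ft_force: [-1.0, 0.4, -0.0]
opening: 0.247
```

Run:
```python
from h import *
st()
for n in("scene","top"):
    p,d=read_camera(n); cv2.imwrite(f"pics/{n}4.png",p); np.save(f"pics/{n}4.npy",d)
st()
s=sensors.state()['eef_pos']
print(proj("scene",[s,s-[0,0,58.75],[534.7,64.2,72]]))
plan([534.7,64.2,150],-0.015,n=4,op=10)
a=cv2.imread("pics/scene4.png")[120:270,240:400];b=cv2.imread("pics/top4.png")[120:270,200:360]
cv2.imwrite("pics/g.png",cv2.resize(a,(800,750),interpolation=2)[:600])
cv2.imwrite("pics/g2.png",cv2.resize(b,None,fx=3,fy=3,interpolation=2))
```

```text
t 5.1 pos [529.12  70.22 193.32] x [-0.0091  0.0039 -1.    ] y [ 0.9999 -0.0087 -0.0091] F [-1.   0.4 -0. ] M [ 0.03 -0.08 -0.01] op 23.5
t 5.2 pos [529.24  70.22 193.41] x [-0.0088  0.0039 -1.    ] y [ 0.9999 -0.0088 -0.0089] F [-0.4 -0.  -0.5] M [-0.02 -0.09  0.07] op 23.3
[[309.97996991 182.45759884]
 [308.64412668 200.58824862]
 [307.27888885 220.91828554]]
10.8 1.5 1.5 0.0015 -0.001 0.0022 10; 10.9 1.4 1.5 0.0015 -0.0009 0.0022 10; 10.8 1.4 1.5 0.0016 -0.001 0.0022 10; 10.9 1.5 1.6 0.0015 -0.0009 0.0023 10
end [534.7  64.2 150. ]
```

View pics/g.png

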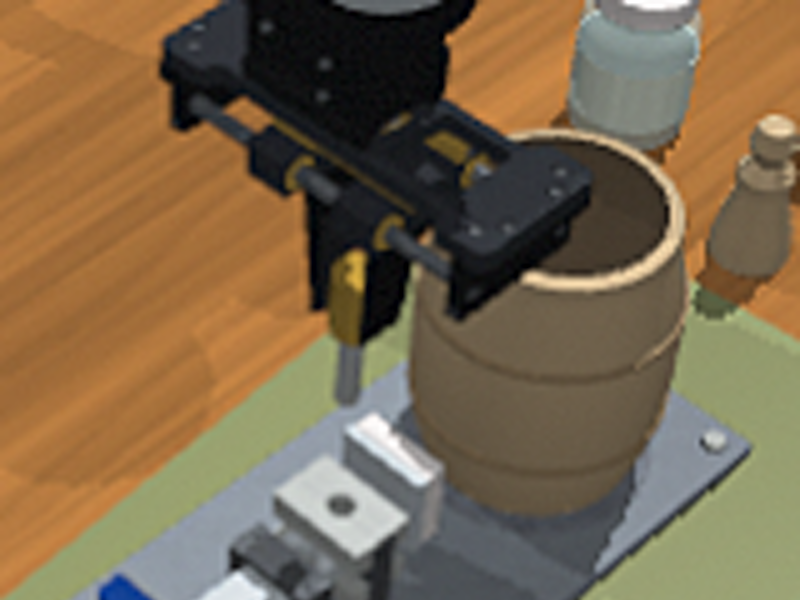

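View pics/g2.png

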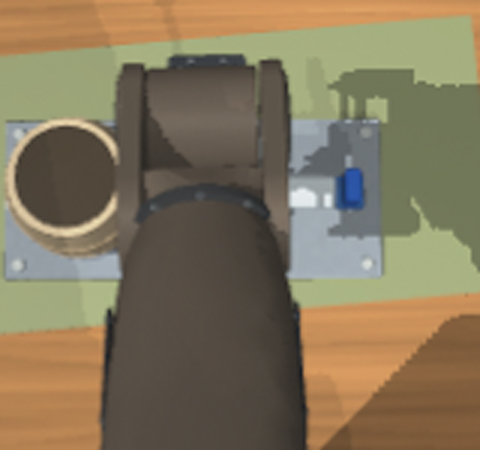

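The scene camera sees the pin with its tip at about (309,200) and the hole at (308,221). The top camera is blocked by the arm. I'll lower to just above the hole and compare in the scene view.

>>> {"method": "servo_tool", "body": {
  "steps": "8 2 1.8 0.004 -0.002 0.006 10; 12 2 1.8 0 -0.002 0.004 10; 12 1.5 1.5 0 0 0 10; 11 0.5 0.5 0 0 0 10; 6 0 0 0 0 0 10; 2 0 0 0 0 0 10; 0 0 0 0 0 0 10; 0 0 0 0 0 0 10"
}}

```text
t: 6.0
eef_pos: [535.6, 62.5, 138.1]
tcp_rot: [1.26, 1.569, -0.327]
ft_force: [-0.2, -0.1, -0.4]
opening: 0.247
```

Run:
```python
from h import *
st()
p,d=read_camera("scene"); cv2.imwrite("pics/scene5.png",p); np.save("pics/scene5.npy",d)
st()
s=sensors.state()['eef_pos']
print(proj("scene",[s,s-[0,0,58.75],[534.7,64.2,72]]))
plan([535,64.5,140],-0.015,n=4,op=10)
a=p[160:250,260:350]
cv2.imwrite("pics/g5.png",cv2.resize(a,(600,600),interpolation=0))
```

```text
t 6.0 pos [535.6   62.51 138.11] x [ 1.7e-03 -6.0e-04 -1.0e+00] y [ 0.9999 -0.0162  0.0017] F [-0.2 -0.1 -0.4] M [-0.02 -0.07  0.04] op 23.5
t 6.05 pos [535.65  62.53 138.21] x [ 1.9e-03 -6.0e-04 -1.0e+00] y [ 0.9999 -0.0161  0.0019] F [ 0.4  0.4 -0.5] M [-0.04 -0.11  0.01] op 23.4
[[308.48342317 202.72467999]
 [307.24135778 219.47551618]
 [307.27888885 220.91828554]]
-0.4 -0.2 -0.5 -0.0003 0.0001 -0.0005 10; -0.5 -0.2 -0.5 -0.0003 0.0001 -0.0005 10; -0.4 -0.1 -0.5 -0.0003 0.0002 -0.0005 10; -0.5 -0.2 -0.5 -0.0002 0.0001 -0.0004 10
end [535.   64.5 140. ]
```

View pics/g5.png

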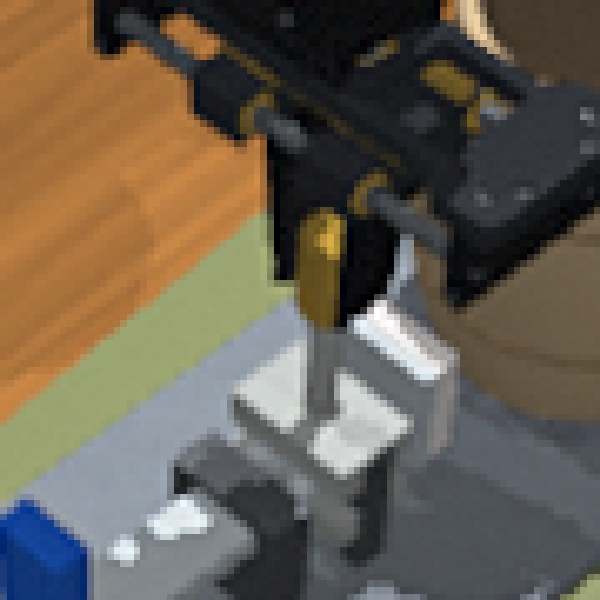

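Run:
```python
from h import *
p=cv2.imread("pics/scene5.png").astype(int);q=cv2.imread("pics/scene0.png").astype(int);d=np.load("pics/scene5.npy");d0=np.load("pics/scene0.npy")
print("grey now / before; cols 302..314")
for v in range(208,228): print(v,p[v,302:315].mean(-1).astype(int),q[v,302:315].mean(-1).astype(int))
for v in range(208,228): print(v,d[v,302:315].astype(int),d0[v,302:315].astype(int))
```

```text
grey now / before; cols 302..314
208 [161 161 168 150  98  69  75  64  23   7 116 222 243] [131 132 132 130 132 135 118  88  87 121 161 189 190]
209 [158 158 164 158 120  82  89  83  64  68 124 194 235] [130 132 130 131 129 133 117  88  85  82  99 152 193]
210 [158 158 167 166 125  91 102 104  97 100 101 120 180] [129 130 135 138 132 133 113  85  89  89  81 100 149]
211 [160 170 191 183 125  89  98  98  94 100 105  97 104] [132 140 154 160 148 136 111  86  89  90  89  82  88]
212 [179 199 215 188 119  90  95  98  91  99 107 105 102] [149 164 171 174 167 150 110  83  88  89  89  88  86]
213 [203 212 217 190 120  89  99  96  92  97 107 105 105] [168 175 172 173 172 165 137 104  90  87  88  87  89]
214 [208 208 213 185 111  90  97  95  90  97 102 104 106] [173 172 171 171 172 174 170 154 119  87  86  88  90]
215 [208 209 212 175 101  93  98  91 116 136 114  99 104] [171 170 169 171 172 172 175 176 162 124  93  85  87]
216 [206 209 214 175  99  92  97  85 150 193 168 127 103] [170 171 170 167 171 172 172 176 178 166 135 104  89]
217 [204 207 216 174  92  94  96  83 148 210 212 190 144] [
[... 3232 characters left out ...]
1094 1095]
223 [1096 1093 1090 1095 1097 1109 1112 1110 1096 1094 1094 1093 1093] [1093 1091 1095 1093 1095 1108 1114 1113 1091 1094 1092 1093 1094]
224 [1092 1092 1093 1094 1090 1091 1093 1091 1089 1089 1091 1092 1093] [1092 1091 1089 1091 1093 1092 1095 1095 1090 1086 1091 1090 1090]
225 [1092 1090 1086 1091 1092 1087 1088 1088 1088 1088 1091 1090 1092] [1094 1089 1092 1088 1087 1090 1087 1087 1093 1087 1088 1089 1091]
226 [1096 1089 1090 1086 1085 1083 1088 1086 1085 1085 1085 1087 1086] [1092 1093 1088 1090 1089 1090 1083 1089 1089 1088 1087 1086 1087]
227 [1096 1096 1089 1090 1085 1086 1085 1083 1086 1084 1081 1084 1086] [1097 1097 1093 1086 1082 1087 1088 1086 1087 1085 1084 1083 1086]
```

The tip is at about (307.4,219.6) and the hole at (307.9,220.9). Allowing for 7 mm of height, the fix is about -0.9 mm in x and +2.3 mm in y.

>>> {"method": "servo_tool", "body": {
  "steps": "0 -0.5 -1.2 0 0 0 10; 0 -0.5 -1.2 0 0 0 10; 0 0 0 0 0 0 10; 2 0 0 0 0 0 10; 2 0 0 0 0 0 10; 2 0 0 0 0 0 10; 2 0 0 0 0 0 10; 2 0 0 0 0 0 10"
}}

```text
t: 6.85
eef_pos: [535.1, 65.4, 128.7]
tcp_rot: [1.455, 1.566, -0.132]
ft_force: [-0.1, -0.4, -1.1]
opening: 0.247
```

```bash
python3 -c "
from h import *
st();plan([534.7,64.8,125],-0.015,n=4,op=10)"
```

```text
t 6.85 pos [535.08  65.36 128.67] x [ 4.3e-03 -6.0e-04 -1.0e+00] y [ 0.9999 -0.0158  0.0043] F [-0.1 -0.4 -1.1] M [-0.01 -0.1   0.05] op 23.5
0.9 -0.1 0.1 -0.0002 0.0001 -0.0011 10; 0.9 -0.1 0.2 -0.0002 0.0001 -0.0011 10; 0.9 -0.1 0.1 -0.0002 0.0002 -0.0011 10; 1 -0.1 0.2 -0.0002 0.0001 -0.001 10
end [534.7  64.8 125. ]
```

>>> {"method": "servo_tool", "body": {
  "steps": "1.5 -0.2 0.3 0 0 -0.004 10; 1.5 0 0 0 0 0 10; 1.5 0 0 0 0 0 10; 1 0 0 0 0 0 10; 1 0 0 0 0 0 10; 1 0 0 0 0 0 10; 0 0 0 0 0 0 10; 0 0 0 0 0 0 10"
}}

```text
t: 7.65
eef_pos: [534.8, 65.0, 120.1]
tcp_rot: [-0.839, 1.57, -2.425]
ft_force: [-0.1, -0.2, -1.0]
opening: 0.244
```

```bash
python3 -c "
from h import *
st();p,d=read_camera('scene');cv2.imwrite('pics/scene6.png',p);np.save('pics/scene6.npy',d);st()
cv2.imwrite('pics/g6.png',cv2.resize(p[160:250,260:350],(600,600),interpolation=0))
"
```

```text
t 7.65 pos [534.82  64.99 120.12] x [-5.e-04 -5.e-04 -1.e+00] y [ 9.999e-01 -1.590e-02 -5.000e-04] F [-0.1 -0.2 -1. ] M [-0.   -0.12 -0.01] op 23.2
t 7.7 pos [534.83  64.97 120.1 ] x [-6.e-04 -5.e-04 -1.e+00] y [ 9.999e-01 -1.590e-02 -5.000e-04] F [ 1.1 -0.2 -1.2] M [ 0.01 -0.06 -0.01] op 23.5
```

View pics/g6.png

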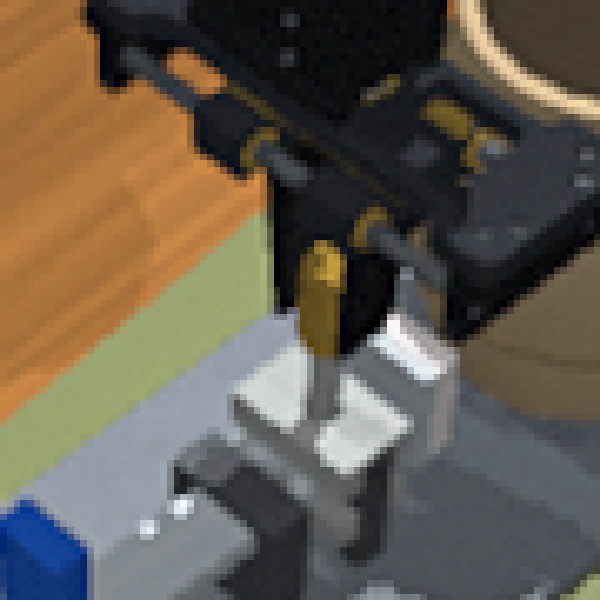

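The shank enters the hole at about scene (308,222) with no contact force. I'll go on down to the blade.

>>> {"method": "servo_tool", "body": {
  "steps": "1 0 0 0 0 0 10; 1.2 0 0 0 0 0 10; 1.2 0 0 0 0 0 10; 1 0 0 0 0 0 10; 1 0 0 0 0 0 10; 0.6 0 0 0 0 0 10; 0 0 0 0 0 0 10; 0 0 0 0 0 0 10"
}}

```text
t: 8.5
eef_pos: [534.8, 65.0, 113.6]
tcp_rot: [-0.817, 1.57, -2.404]
ft_force: [-0.0, 0.5, -0.3]
opening: 0.248
```

```bash
python3 -c "
from h import *
st()"
```

```text
t 8.5 pos [534.8   64.99 113.59] x [-5.e-04 -5.e-04 -1.e+00] y [ 9.999e-01 -1.580e-02 -5.000e-04] F [-0.   0.5 -0.3] M [-0.   -0.1  -0.03] op 23.6
```

>>> {"method": "servo_tool", "body": {
  "steps": "0.5 0 0 0 0 0 10; 0.4 0 0 0 0 0 10; 0.4 0 0 0 0 0 10; 0.4 0 0 0 0 0 10; 0 0 0 0 0 0 10; 0 0 0 0 0 0 10; 0 0 0 0 0 0 10; 0 0 0 0 0 0 10"
}}

```text
t: 9.3
eef_pos: [534.9, 65.0, 112.6]
tcp_rot: [0.537, 1.57, -1.049]
ft_force: [-0.6, -1.0, 2.0]
opening: 0.247
```

```bash
python3 -c "
from h import *
st()"
```

```text
t 9.3 pos [534.9   65.02 112.63] x [ 3.e-04 -5.e-04 -1.e+00] y [ 9.999e-01 -1.580e-02  3.000e-04] F [-0.6 -1.   2. ] M [-0.04  0.05  0.02] op 23.5
```

Contact is at TCP z 112.6, against 112.7 predicted, with about 3 N up: the pin rests on the blade. I'll release it.

>>> {"method": "servo_tool", "body": {
  "steps": "0 0 0 0 0 0 27; 0 0 0 0 0 0 32; 0 0 0 0 0 0 40; 0 0 0 0 0 0 50; 0 0 0 0 0 0 55; -4 0 0 0 0 0 55; -10 0 0 0 0 0 55; -15 0 0 0 0 0 55"
}}

```text
t: 10.1
eef_pos: [534.4, 65.0, 141.6]
tcp_rot: [-1.365, 1.568, -2.952]
ft_force: [0.3, -1.1, 0.2]
opening: 0.576
```

```bash
python3 -c "
from h import *
st();plan([532,-69.5,165],-0.015,n=8,op=55)"
```

```text
t 10.1 pos [534.37  64.97 141.57] x [-2.7e-03 -5.0e-04 -1.0e+00] y [ 0.9999 -0.0159 -0.0027] F [ 0.3 -1.1  0.2] M [-0.   -0.06 -0.02] op 54.8
-2.9 -0 16.8 -0.0001 0.0001 0.0003 55; -2.9 -0 16.8 -0.0001 0.0001 0.0003 55; -2.9 -0.1 16.8 -0.0001 0.0001 0.0003 55; -2.9 -0 16.8 -0.0001 0.0001 0.0004 55; -2.9 -0.1 16.8 -0.0001 0 0.0003 55; -3 -0 16.8 -0.0001 0.0001 0.0004 55; -2.9 -0.1 16.8 -0.0001 0 0.0003 55; -3 -0 16.9 -0.0002 0.0001 0.0004 55
end [532.  -69.5 165. ]
```

>>> {"method": "servo_tool", "body": {
  "steps": "-10 0 5 0 0 0 55; -8 0 18 0 0 0 55; -4 0 25 0 0 0 55; 0 0 28 0 0 0 55; 0 0 25 0 0 0 55; 0 0 18 0 0 0 55; 0 0 8 0 0 0 55; 0 0 0 0 0 0 55"
}}

```text
t: 10.9
eef_pos: [533.6, -68.0, 172.2]
tcp_rot: [1.294, 1.564, -0.291]
ft_force: [0.4, 0.7, -0.7]
opening: 0.579
```

```bash
python3 -c "
from h import *
st()
for n in ('scene','top'):
    p,d=read_camera(n);cv2.imwrite(f'pics/{n}7.png',p);np.save(f'pics/{n}7.npy',d)
st()
plan([532,-69.5,86],-0.015,n=8,op=55)
a=cv2.imread('pics/scene7.png')[160:290,220:350];b=cv2.imread('pics/top7.png')[140:230,240:340]
cv2.imwrite('pics/g7.png',np.hstack([cv2.resize(a,(390,390),interpolation=2),cv2.resize(b,(400,390),interpolation=2)]))
"
```

```text
t 10.9 pos [533.57 -68.04 172.21] x [ 0.0063 -0.0019 -1.    ] y [ 0.9999 -0.0144  0.0063] F [ 0.4  0.7 -0.7] M [ 0.01 -0.07 -0.05] op 55.1
t 11.0 pos [533.58 -66.93 172.05] x [ 0.0061 -0.0017 -1.    ] y [ 0.9999 -0.0133  0.0061] F [-0.1 -1.5 -0.2] M [ 0.01 -0.12  0.01] op 54.8
10.8 -0.3 0.3 0.0002 0.0002 -0.0008 55; 10.7 -0.2 0.3 0.0002 0.0002 -0.0008 55; 10.8 -0.2 0.3 0.0002 0.0002 -0.0008 55; 10.7 -0.2 0.3 0.0002 0.0002 -0.0007 55; 10.8 -0.2 0.3 0.0002 0.0002 -0.0008 55; 10.7 -0.3 0.3 0.0002 0.0002 -0.0007 55; 10.8 -0.2 0.4 0.0003 0.0002 -0.0008 55; 10.7 -0.2 0.3 0.0002 0.0002 -0.0007 55
end [532.  -69.5  86. ]
```

View pics/g7.png

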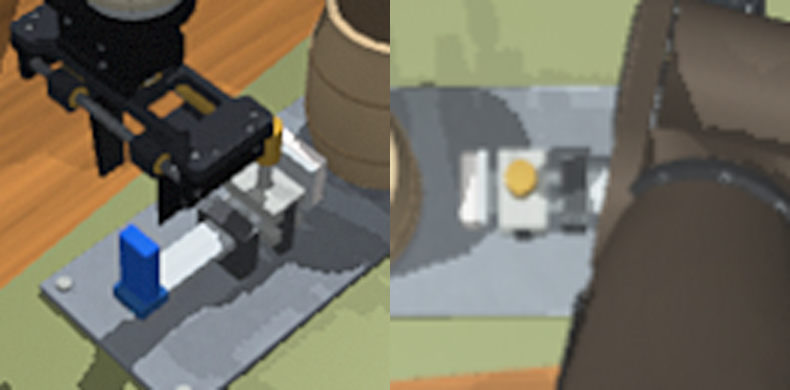

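The pin stands in the top ear. In the left crop its head is at about (270,140), and in the right crop at (521,178). Next I'll descend on the handle.

>>> {"method": "servo_tool", "body": {
  "steps": "6 -1 1 0 0 -0.004 55; 12 -0.5 1 0 0 -0.002 55; 15 0 0.5 0 0 0 55; 16 0 0 0 0 0 55; 15 0 0 0 0 0 55; 12 0 0 0 0 0 55; 7 0 0 0 0 0 55; 2 0 0 0 0 0 55"
}}

```text
t: 11.8
eef_pos: [530.5, -64.7, 78.8]
tcp_rot: [-1.468, 1.566, -3.046]
ft_force: [-0.2, -0.7, 0.2]
opening: 0.578
```

```bash
python3 -c "
from h import *
st();p,d=read_camera('scene');cv2.imwrite('pics/scene8.png',p);st()
plan([532,-69.5,86],-0.015,n=2,op=55)
cv2.imwrite('pics/g8.png',cv2.resize(p[170:300,210:340],(600,600),interpolation=2))
"
```

```text
t 11.8 pos [530.47 -64.7   78.75] x [-4.5e-03 -4.0e-04 -1.0e+00] y [ 1.     -0.0069 -0.0045] F [-0.2 -0.7  0.2] M [-0.06 -0.13 -0.01] op 55.0
t 11.85 pos [530.45 -64.72  78.82] x [-4.5e-03 -4.0e-04 -1.0e+00] y [ 1.     -0.0069 -0.0045] F [ 0.3  0.  -0.8] M [-0.04 -0.1  -0.04] op 54.6
-3.6 0.8 2.4 0.0041 0.0002 0.0022 55; -3.6 0.8 2.4 0.004 0.0003 0.0023 55
end [532.  -69.5  86. ]
```

View pics/g8.png

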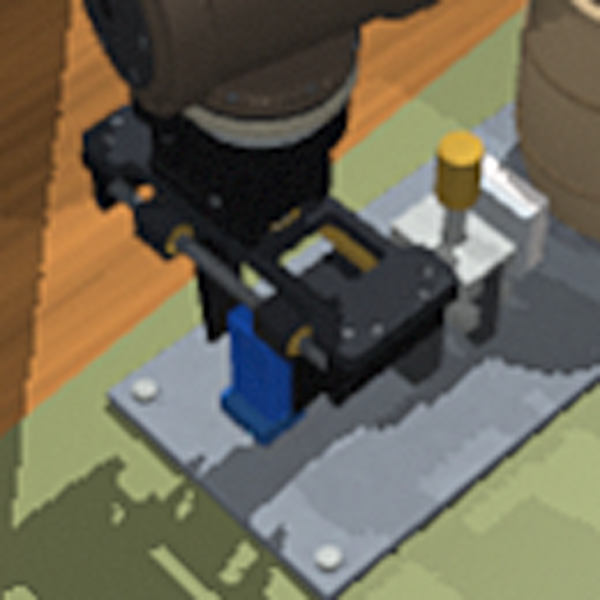

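The fingers straddle the blue handle at about (262,370) in the crop, roughly 5 mm too far in +y. I'll shift back and grip.

>>> {"method": "servo_tool", "body": {
  "steps": "-1 0.8 2.4 0.004 0 0.002 55; -1 0.8 2.4 0.004 0 0.002 55; 0 0 0 0 0 0 45; 0 0 0 0 0 0 35; 0 0 0 0 0 0 20; 0 0 0 0 0 0 20; 0 0 0 0 0 0 20; 0 0 0 0 0 0 20"
}}

```text
t: 12.65
eef_pos: [530.6, -69.8, 82.5]
tcp_rot: [-1.41, 1.569, -2.996]
ft_force: [0.9, -0.4, -2.4]
opening: 0.335
```

```bash
python3 -c "
from h import *
st();p,d=read_camera('scene');cv2.imwrite('pics/scene9.png',p);st()
cv2.imwrite('pics/g9.png',cv2.resize(p[170:300,210:340],(500,500),interpolation=2))
"
```

```text
t 12.65 pos [530.57 -69.81  82.48] x [-2.2e-03 -3.0e-04 -1.0e+00] y [ 0.9999 -0.0159 -0.0022] F [ 0.9 -0.4 -2.4] M [-0.07 -0.23 -0.11] op 31.8
t 12.7 pos [530.58 -69.81  82.49] x [-2.2e-03 -3.0e-04 -1.0e+00] y [ 0.9999 -0.0158 -0.0022] F [-0.4 -0.6 -2.4] M [-0.12 -0.1  -0.09] op 32.0
```

View pics/g9.png

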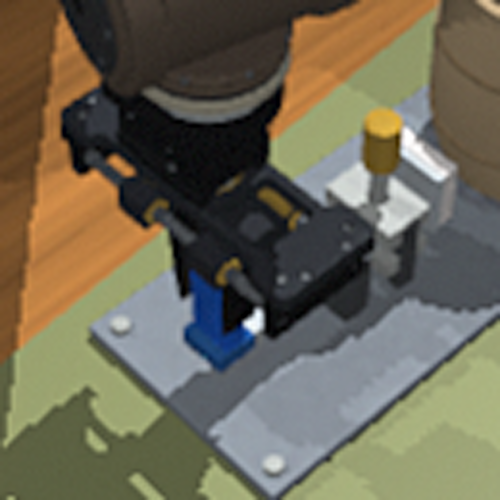

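Gripped at 32 mm opening, with the pin still standing at (382,140) in the crop. I'll push about 15 mm, then creep.

>>> {"method": "servo_tool", "body": {
  "steps": "0 0 -1.5 0 0 0 20; 0 0 -2.2 0 0 0 20; 0 0 -2.2 0 0 0 20; 0 0.1 -2.2 0 0 0 20; 0 0 -2.2 0 0 0 20; 0 0.1 -2 0 0 0 20; 0 0 -1.5 0 0 0 20; 0 0 0 0 0 0 20"
}}

```text
t: 13.5
eef_pos: [530.9, -55.6, 82.5]
tcp_rot: [-1.028, 1.568, -2.614]
ft_force: [-2.0, -3.0, -1.5]
opening: 0.337
```

```bash
cat > look.py <<'E'
from h import *
import sys
st();p,d=read_camera('scene');cv2.imwrite(f'pics/{sys.argv[1]}f.png',p)
h=cv2.cvtColor(p,cv2.COLOR_BGR2HSV)[185:240,295:325];m=cv2.inRange(h,(18,120,90),(35,255,255))
n,l,s,c=cv2.connectedComponentsWithStats(m)
for i in range(1,n):
    if s[i,4]>15: print("brass bbox",s[i,:5]+[295,185,0,0,0])
cv2.imwrite(f'pics/{sys.argv[1]}.png',cv2.resize(p[170:300,210:340],(400,400),interpolation=2))
E
python3 look.py g10
```

```text
t 13.5 pos [530.91 -55.6   82.47] x [-0.0026 -0.0015 -1.    ] y [ 0.9999 -0.0154 -0.0026] F [-2.  -3.  -1.5] M [-0.58 -0.02 -0.16] op 32.1
brass bbox [302 200  10  16 129]
```

View pics/g10.png

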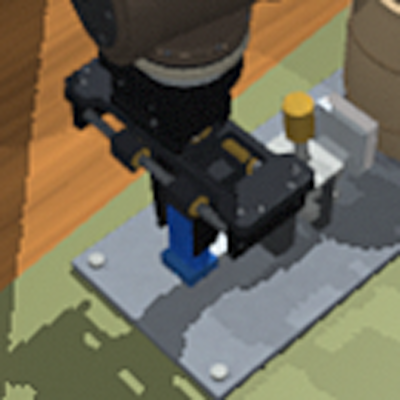

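>>> {"method": "servo_tool", "body": {
  "steps": "0 0.05 -0.7 0 0 0 20; 0 0 -0.7 0 0 0 20; 0 0 -0.7 0 0 0 20; 0 0 -0.7 0 0 0 20; 0 0.05 -0.6 0 0 0 20; 0 0 -0.6 0 0 0 20; 0 0 -0.6 0 0 0 20; 0 0 0 0 0 0 20"
}}

```text
t: 14.35
eef_pos: [531.0, -50.6, 82.5]
tcp_rot: [-1.142, 1.568, -2.729]
ft_force: [-0.5, -3.2, -1.4]
opening: 0.336
```

```bash
python3 look.py g11
```

```text
t 14.35 pos [530.98 -50.59  82.46] x [-0.0028 -0.0012 -1.    ] y [ 0.9999 -0.0157 -0.0028] F [-0.5 -3.2 -1.4] M [-0.52 -0.05 -0.12] op 31.9
brass bbox [302 200  10  17 123]
```

>>> {"method": "servo_tool", "body": {
  "steps": "0 0 -0.4 0 0 0 20; 0 0 -0.4 0 0 0 20; 0 0 -0.3 0 0 0 20; 0 0.05 -0.3 0 0 0 20; 0 0 -0.3 0 0 0 20; 0 0 -0.3 0 0 0 20; 0 0 0 0 0 0 20; 0 0 0 0 0 0 20"
}}

```text
t: 15.2
eef_pos: [531.1, -48.3, 82.5]
tcp_rot: [-1.197, 1.568, -2.783]
ft_force: [-1.6, -2.3, -1.2]
opening: 0.334
```

```bash
python3 look.py g12
```

```text
t 15.2 pos [531.06 -48.33  82.46] x [-0.0028 -0.0011 -1.    ] y [ 0.9999 -0.0158 -0.0028] F [-1.6 -2.3 -1.2] M [-0.38 -0.07 -0.09] op 31.8
brass bbox [305 204  11  15 121]
```

```bash
python3 -c "
import cv2
a=cv2.imread('pics/g12f.png')[185:245,285:345];b=cv2.imread('pics/g11f.png')[185:245,285:345]
import numpy as np
cv2.imwrite('pics/h.png',np.hstack([cv2.resize(x,(390,390),interpolation=2) for x in (b,a)]))"
```

```text
(no output)
```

View pics/h.png

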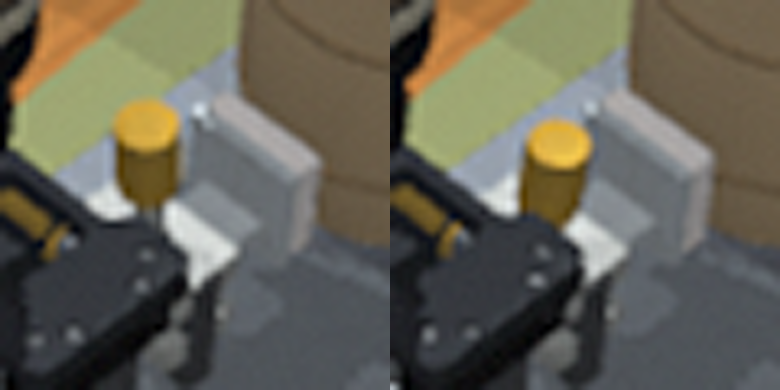

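The pin has dropped partway and leans towards the vessel. The head went from (149,125) to (560,145) in the two crops, so the eye is still slightly short. I'll creep on.

>>> {"method": "servo_tool", "body": {
  "steps": "0 0 -0.25 0 0 0 20; 0 0 -0.25 0 0 0 20; 0 0 -0.25 0 0 0 20; 0 0 -0.25 0 0 0 20; 0 0 0 0 0 0 20; 0 0 0 0 0 0 20; 0 0 0 0 0 0 20; 0 0 0 0 0 0 20"
}}

```text
t: 16.05
eef_pos: [531.1, -47.4, 82.5]
tcp_rot: [-1.154, 1.568, -2.74]
ft_force: [-1.5, -3.1, -1.1]
opening: 0.335
```

```bash
python3 look.py g13
```

```text
t 16.05 pos [531.07 -47.38  82.48] x [-0.0028 -0.0012 -1.    ] y [ 0.9999 -0.0157 -0.0028] F [-1.5 -3.1 -1.1] M [-0.5   0.01 -0.07] op 31.9
brass bbox [304 208  10  12  82]
```

```bash
python3 -c "
import cv2,numpy as np
from h import *
b=cv2.imread('pics/g13f.png')[185:245,285:345]
cv2.imwrite('pics/h2.png',cv2.resize(b,(480,480),interpolation=2))
print(proj('scene',[[536,65.5,z] for z in (140,128,108)]))
"
```

```text
[[309.52438224 201.60357817]
 [309.25417431 205.14760815]
 [308.81316018 210.92307815]]
```

View pics/h2.png

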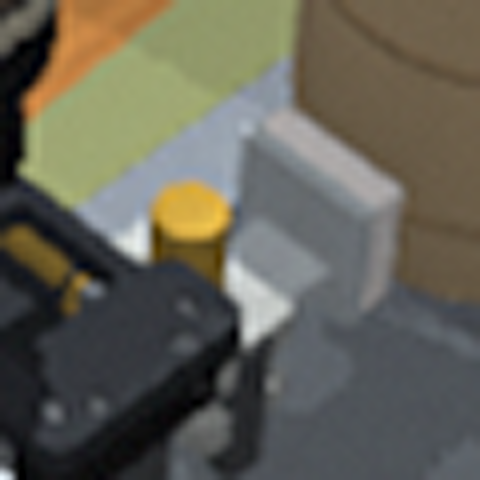

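The head top is at about scene (308.3,211), which matches the fully home prediction of (308.8,210.9). I'll release the handle, rise and verify.

>>> {"method": "servo_tool", "body": {
  "steps": "0 0 0 0 0 0 36; 0 0 0 0 0 0 45; 0 0 0 0 0 0 55; 0 0 0 0 0 0 55; -6 0 0 0 0 0 55; -15 0 0 0 0 0 55; -25 0 0 0 0 0 55; -25 0 0 0 0 0 55"
}}

```text
t: 16.9
eef_pos: [530.6, -46.3, 154.2]
tcp_rot: [-1.655, 1.563, 3.042]
ft_force: [-0.6, -0.1, 0.2]
opening: 0.58
```

>>> {"method": "servo_tool", "body": {
  "steps": "-25 0 10 0 0 0 55; -25 0 30 0 0 0 55; -20 0 40 0 0 0 55; -10 0 40 0 0 0 55; 0 0 40 0 0 0 55; 0 0 20 0 0 0 55; 0 0 5 0 0 0 55; 0 0 0 0 0 0 55"
}}

```text
t: 17.7
eef_pos: [528.6, -237.0, 245.8]
tcp_rot: [0.512, 1.567, -1.072]
ft_force: [0.5, 0.5, 0.1]
opening: 0.58
```

Run:
```python
from h import *
st()
for n in("scene","top"):
    p,d=read_camera(n);cv2.imwrite(f"pics/{n}14.png",p);w=cloud(n,d)
    hsv=cv2.cvtColor(p,cv2.COLOR_BGR2HSV)
    m=((w>[500,40,80])&(w<[570,90,150])).all(-1)&(cv2.inRange(hsv,(15,90,60),(35,255,255))>0)
    q=w[m];t=q[q[:,2]>q[:,2].max()-6];print(n,len(q),"zmax",np.percentile(q[:,2],[50,90,100]).round(1),"topmean",t.mean(0).round(1))
    v=w[((w>[430,120,165])&(w<[640,300,185])).all(-1)];r=cv2.minEnclosingCircle(v[:,:2].astype(np.float32));print("vessel now",np.round(r[0],1),round(r[1],1))
    w0=cloud(n,np.load(f"pics/{n}0.npy"));v=w0[((w0>[430,120,165])&(w0<[640,300,185])).all(-1)];r=cv2.minEnclosingCircle(v[:,:2].astype(np.float32));print("vessel0",np.round(r[0],1),round(r[1],1))
a=cv2.imread("pics/scene14.png");b=cv2.imread("pics/top14.png")
cv2.imwrite("pics/k.png",np.hstack([cv2.resize(a[180:280,225:345],(480,400),interpolation=2),cv2.resize(b[150:220,260:330],(320,400),interpolation=2)]))
```

```text
t 17.7 pos [ 528.61 -237.05  245.79] x [ 0.0016 -0.003  -1.    ] y [ 0.9999 -0.0127  0.0017] F [0.5 0.5 0.1] M [ 0.02 -0.14  0.  ] op 55.2
scene 118 zmax [103.1 108.1 111.1] topmean [536.   63.6 107.2]
vessel now [538.9 208.9] 60.0
vessel0 [539.2 210. ] 60.3
top 48 zmax [107.7 113.1 118.7] topmean [531.6  62.8 114.8]
vessel now [536.1 208. ] 58.2
vessel0 [535.9 208.8] 58.3
```

View pics/k.png

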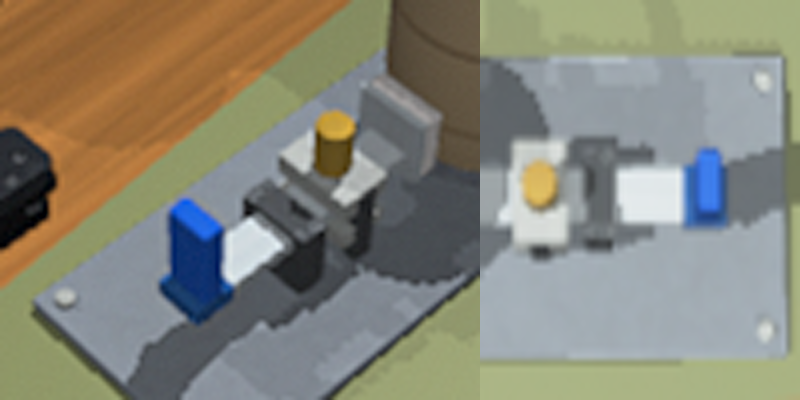

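View pics/scene14.png

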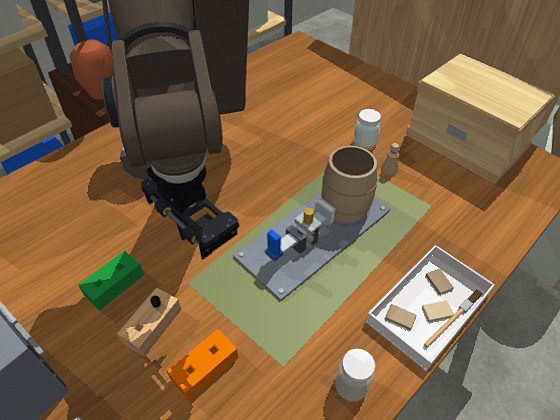

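The pin is upright with its head on the ear at (335,145) in the crop. The vessel, the spare and the bystanders look unmoved. To be sure it is fully home, I'll touch the head top lightly with shut fingers, expecting contact at z = 108.

>>> {"method": "servo_tool", "body": {
  "steps": "0 0 -20 0 0 0 30; 5 0 -40 0 0 0 10; 10 1 -45 0 0 0 0; 15 1 -45 0 0 0 0; 15 1 -40 0 0 0 0; 15 0 -30 0 0 0 0; 10 0 -15 0 0 0 0; 0 0 0 0 0 0 0"
}}

```text
t: 18.6
eef_pos: [531.5, 17.2, 173.3]
tcp_rot: [0.613, 1.568, -0.96]
ft_force: [-0.0, -0.1, 0.7]
opening: 0.014
```

```bash
python3 -c "
from h import *
st();plan([534.8,65,118],-0.015,n=7,op=0)"
```

```text
t 18.6 pos [531.53  17.23 173.27] x [ 0.0017 -0.0024 -1.    ] y [ 1.     -0.0018  0.0017] F [-0.  -0.1  0.7] M [-0.02 -0.09 -0.02] op 1.3
7.9 0.4 -6.8 0.0019 0.0003 -0.0002 0; 7.9 0.4 -6.8 0.0019 0.0003 -0.0003 0; 7.9 0.4 -6.9 0.0019 0.0004 -0.0002 0; 7.9 0.4 -6.8 0.0019 0.0003 -0.0003 0; 7.9 0.4 -6.9 0.0019 0.0004 -0.0002 0; 7.9 0.4 -6.8 0.0018 0.0003 -0.0003 0; 7.8 0.5 -6.9 0.0019 0.0004 -0.0002 0
end [534.8  65.  118. ]
```

>>> {"method": "servo_tool", "body": {
  "steps": "0 1 -12 0 0 0 0; 5 1 -14 0 0 0 0; 8 1 -12 0 0 0 0; 12 0 -6 0 0 0 0; 12 0 -2 0 0 0 0; 8 0 0 0 0 0 0; 3 0 0 0 0 0 0; 0 0 0 0 0 0 0"
}}

```text
t: 19.4
eef_pos: [534.9, 66.4, 121.6]
tcp_rot: [0.663, 1.567, -0.91]
ft_force: [1.2, -0.4, 0.8]
opening: 0.002
```

```bash
python3 -c "
from h import *
st()"
```

```text
t 19.4 pos [534.88  66.42 121.63] x [ 0.002  -0.0026 -1.    ] y [ 1.     -0.0017  0.002 ] F [ 1.2 -0.4  0.8] M [ 0.01 -0.07 -0.  ] op 0.2
```

>>> {"method": "servo_tool", "body": {
  "steps": "2 0 0.5 0 0 0 0; 2.5 0 0.5 0 0 0 0; 2 0 0 0 0 0 0; 1.5 0 0 0 0 0 0; 1 0 0 0 0 0 0; 0.5 0 0 0 0 0 0; 0 0 0 0 0 0 0; 0 0 0 0 0 0 0"
}}

```text
t: 20.2
eef_pos: [535.6, 64.3, 112.4]
tcp_rot: [0.986, 1.566, -0.588]
ft_force: [0.5, 0.8, 0.4]
opening: 0.006
```

```bash
python3 -c "
from h import *
st()"
```

```text
t 20.2 pos [535.57  64.35 112.37] x [ 0.004  -0.0027 -1.    ] y [ 1.     -0.0032  0.004 ] F [0.5 0.8 0.4] M [-0.03 -0.11  0.01] op 0.6
```

>>> {"method": "servo_tool", "body": {
  "steps": "0.8 0 0 0 0 0 0; 0.8 0 0 0 0 0 0; 0.7 0 0 0 0 0 0; 0.6 0 0 0 0 0 0; 0.5 0 0 0 0 0 0; 0.4 0 0 0 0 0 0; 0.4 0 0 0 0 0 0; 0 0 0 0 0 0 0"
}}

```text
t: 21.0
eef_pos: [535.9, 64.5, 108.4]
tcp_rot: [1.102, 1.565, -0.472]
ft_force: [-0.3, -0.5, 0.3]
opening: 0.005
```

```bash
python3 -c "
from h import *
st()"
```

```text
t 21.0 pos [535.92  64.46 108.39] x [ 0.0051 -0.0026 -1.    ] y [ 1.     -0.0031  0.0051] F [-0.3 -0.5  0.3] M [-0.02 -0.07  0.01] op 0.5
```

>>> {"method": "servo_tool", "body": {
  "steps": "0.4 0 0 0 0 0 0; 0.4 0 0 0 0 0 0; 0.4 0 0 0 0 0 0; 0.4 0 0 0 0 0 0; 0 0 0 0 0 0 0; 0 0 0 0 0 0 0; 0 0 0 0 0 0 0; 0 0 0 0 0 0 0"
}}

```text
t: 21.8
eef_pos: [536.6, 64.5, 108.3]
tcp_rot: [1.258, 1.563, -0.316]
ft_force: [-0.5, 0.5, 2.9]
opening: 0.006
```

```bash
python3 -c "
from h import *
st()"
```

```text
t 21.8 pos [536.63  64.53 108.33] x [ 0.0077 -0.0025 -1.    ] y [ 1.     -0.003   0.0078] F [-0.5  0.5  2.9] M [-0.   -0.01 -0.06] op 0.6
```

Contact at z 108.3 with about 3 N, so the head is seated on the ear (108 nominal). I'll retreat and take a last look.

>>> {"method": "servo_tool", "body": {
  "steps": "-3 0 0 0 0 0 0; -8 0 0 0 0 0 0; -15 0 0 0 0 0 0; -25 0 5 0 0 0 0; -25 0 25 0 0 0 0; -15 0 40 0 0 0 0; 0 0 45 0 0 0 0; 0 0 45 0 0 0 0"
}}

```text
t: 22.6
eef_pos: [535.4, -95.7, 206.8]
tcp_rot: [1.171, 1.562, -0.395]
ft_force: [0.3, 1.4, -0.4]
opening: 0.007
```

>>> {"method": "servo_tool", "body": {
  "steps": "0 0 35 0 0 0 0; 0 0 20 0 0 0 0; 0 0 10 0 0 0 0; 0 0 0 0 0 0 0; 0 0 0 0 0 0 0; 0 0 0 0 0 0 0; 0 0 0 0 0 0 0; 0 0 0 0 0 0 0"
}}

```text
t: 23.4
eef_pos: [535.2, -164.7, 210.0]
tcp_rot: [1.171, 1.559, -0.397]
ft_force: [0.5, -1.1, 0.4]
opening: 0.006
```

Run:
```python
from h import *
st()
for n in("scene","top"):
    p,d=read_camera(n);cv2.imwrite(f"pics/{n}15.png",p)
    w=cloud(n,d);v=w[((w>[430,120,165])&(w<[640,300,185])).all(-1)];r=cv2.minEnclosingCircle(v[:,:2].astype(np.float32));print("vessel",np.round(r[0],1))
a=cv2.imread("pics/scene15.png");b=cv2.imread("pics/top15.png")
cv2.imwrite("pics/l.png",np.hstack([cv2.resize(a[120:280,225:405],(450,400),interpolation=2),cv2.resize(b[150:220,260:330],(340,400),interpolation=2)]))
```

```text
t 23.4 pos [ 535.17 -164.73  210.  ] x [ 0.0106 -0.0044 -0.9999] y [0.9999 0.0028 0.0105] F [ 0.5 -1.1  0.4] M [ 0.03 -0.12  0.05] op 0.6
vessel [539.5 208.6]
vessel [536.2 207.4]
```

View pics/l.png

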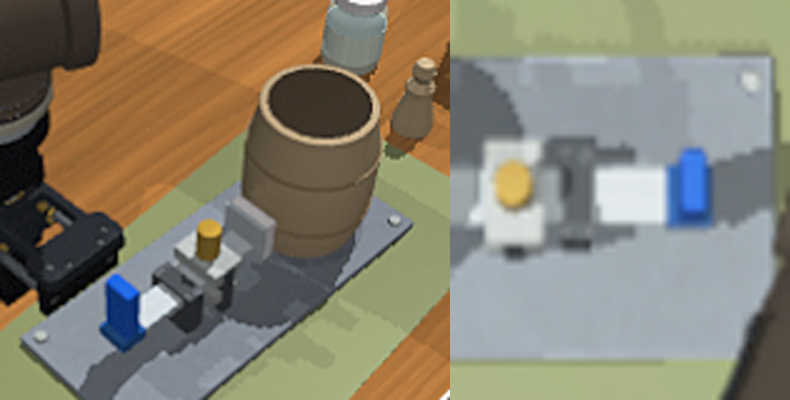

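The pin is home at (209,238) in the left crop, there is a gap between pad and vessel, and the robot is clear of everything.

```bash
python3 -c "
from cell import order
print(order.job_done())"
```

```text
the job is handed in; nothing more can be done
None
```

The slide is locked: the brass pin is fully home with its head on the top ear. I handed the job in at about 23.5 s of robot time.

**What I did:** I took the brass pin from the wooden block and stood it in the top ear, resting on the blade. Then I gripped the blue handle and moved the slide about 22 mm in all. Near the end the pin dropped partway and leaned, and about 1 mm more brought it down. I let go and backed away.

**Last checks:**
- **Pin height:** A light touch of about 3 N found the top of the head at 108.3 mm; 108 mm is fully home. The scene camera agreed.
- **Noisy reading:** The top camera's highest depth points read up to about 119 mm on the head, with a median near 108 mm. I took the high ones as noise.
- **Vessel:** Its measured position changed by 1.4 mm or less in both cameras. That is within measuring error, and the pad still shows a gap to it.
- **Other things:** The spare pin, the jar, the figurine and the look-alike blocks looked unmoved in the pictures. I did not measure their positions again.

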